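# Roll a wax sample onto the reading line and swing the lens over it

### The arm

A 6-joint arm with a two-finger parallel gripper is mounted at the origin on a cart in front of the work surface, level with it; the furniture and walls round the work are solid. World frame = base frame: x ahead of the robot, y to its left, z up, the work surface at z = 0. Lengths are in mm, angles in rad, forces in N, time in s.
With the tool pointing down it reaches from about 350 to 975 mm from the base axis. Payload 7.1 kg.
Tool frame: the origin (TCP) lies at the very end of the fingers, on their centre line; the grasp point (between the pads) lies 19 mm behind it (bot.hold_point_z is the distance from the TCP to the grasp point, in mm); z points along the fingers, y is the direction in which the jaws open and shut (so a half turn about z gives the same grasp; the last joint's range is limited). The gripper opens to 88 mm and grips with 3 to 60 N. Pads are 20 mm wide; open, the fingers measure 115 mm over their backs; the gripper's body (75 mm by 178 mm) begins 61 mm behind the grasp point.
Start: joints at [1.154, 0.423, 1.63, -0, 1.089, -0.019], TCP at [242.087, 576.193, 222.675] pointing down, gripper open.
Joint ranges: [-3, 3], [-0.9, 2.11], [0.09, 2.58], [-1.31, 4.45], [0.11, 2.69], [-2.54, 2.54]. Speed limits (rad/s): [2.39, 2.39, 3.01, 3.14, 3.14, 3.14].

### API

Orientations are given as a unit quaternion [w, x, y, z].
In Python, from cell import bot gives the robot as it stands.
- The arm moves only by the tool step_arm, never from a script. Its argument "moves" is a list of rows, each an object with "slide": the shift along the tool's x, y, z in mm, a list of three; "delta_rot": the turn, a rotation vector about the tool's x, y, z in degrees, a list of three; "gripper": the finger opening in mm, from 0 to 87.8. In form: [{"slide": [dx, dy, dz], "delta_rot": [rx, ry, rz], "gripper": gripper}, ...]. A call has 1 to 20 rows; each row is the pose to reach, as a shift and turn from the pose commanded when the call began, along the tool's axes at that moment; what a row does not reach only later rows make up. A row lasts 1/10 s, in which the tool goes at most 50 mm and 8.59 degrees, less where a joint would pass 70% of its speed; a pose out of reach is approached as far as the arm can. A call with a gripper value outside its range is refused whole. The fingers move at their own pace and stop on an object; "squeeze" is the grip in N (left out, the last holds). Time passes only in rows, so rows that repeat a pose let the fingers close. It gives the time, the measured TCP pose, the force and the opening at its end, in the units of the state.
- bot.read_state(): the state, without advancing time (a new reading comes with each control period).
- bot.get_image(name): name is "side" or "top"; returns a dict with "pixels" (400x640x3 uint8, blue, green, red), "mtx" (3x3 intrinsics, pixels), "camera_from_world" (4x4, takes a point from world to camera coordinates). Camera axes: x right, y up, looking along -z (the intrinsics and any distortion apply to the point x, -y, -z); pixel columns grow to the right and rows downward; lengths in mm; the calibration is good to about 2 mm. A picture is of the moment at which its call begins. There is no depth.
- bot.close_job(): hands the job in, once; it reports no verdict.
The state is a dict: "clock": time; "joint_pos": joint angles; "qvel": joint speeds; "joint_torque": joint torques, N m; "position": TCP position; "tool_rot": TCP orientation; "ft_force": force on the tool from outside, world axes, zero at the start; "moment": the same for the moment, N m; "opening": finger opening in mm.
Only numpy, scipy, OpenCV 4.12 (cv2) and the standard library are available. Lean on these libraries where they do the work, as an engineer would, in place of code of your own. Each camera call takes 0.05 s, during which the arm holds its last target. There are 200 camera calls.

### The job

On the reading stand, roll the corked tube with the brown wax sample gently sideways with your fingertips until it lies still along the black line, its middle over the line, while the lens is still swung aside. Then push the lens by its handle all the way round to its stop, so that it stands over the wax. Do it by touch only: do not pick up or squeeze the tube, and leave the empty tube and the things around the stand where they are.

Things in the scene. Friction and masses are not known exactly. Their poses are not given: they have to be found in the camera images.
- stand: Fixed reading stand: dark frame 166 x 184 mm, rim 16 mm high, round a white flat pad, top at z = 12 mm. Origin on the worktop, below the lens when that is at its stop. x runs along the black line (2 mm wide, y = 0, over the whole pad) from the robot's side to the pillar, y to the left, z up. Pad: x = -108 to +42, y = -84 to +84 mm. Steel pillar, 13 mm thick, 66 mm high, at x = +66, y = 0.
- line_mid (a point): Point of the black line where the middle of the sample tube belongs: stand x = -30 mm, y = 0, on top of the pad (z = 12 mm). Axes as those of the stand.
- sample_tube_mid (a point): Middle of the sample tube's axis. Loose glass tube, 17 mm thick, 110 mm long plus a brown cork (14 mm) at its near end, brown wax in its closed far end; it lies on the pad left or right of the line, 30 to 70 mm from it, nearly parallel to it. z axis: along it, wax to cork. 30 g. Pressed lightly from above (2 to 8 N) it rolls half as far as the fingertip on it travels, and stays where it is left.
- blank_tube_mid (a point): Middle of the empty tube, a loose glass test tube without a cork, same glass size (17 x 110 mm), lying on the pad on the other side of the line. To be left alone. Its z axis runs along the tube.
- lens (a joint): Angle of the lens arm about the upright pillar, rad. 0 to 0.25 at the start: parked aside over the right-hand (-y) part of the stand's far end; grows as the arm turns clockwise seen from above; 1.484 = at its stop, arm along stand -x, lens over the line. Light friction (about 0.3 N at the handle), stays where it is left.
- lens_pivot (a point): Axis of the lens arm on top of the pillar, at the height of the lens plane (72 mm above the worktop).
- lens_grip (a point): Middle of the lens handle: black level rod, 11 mm thick, 26 mm long, pointing outward from the lens rim, 121 mm from the pivot axis, 72 mm above the worktop. The lens between handle and pivot has a black rim, 67 mm outer diameter, 7 mm thick, centre 66 mm from the pivot axis. x axis: along the arm, from handle to pivot.
- beaker: Empty glass beaker, 52 mm across, 68 mm high, left of and beyond the stand, origin at the centre of its underside. A bystander.
- tin: Round light-grey tin with a blue lid mark, 68 mm across, 30 mm high, on the right of the stand, origin at the centre of its underside. A bystander.
- note_book: Blue bound book, 105 x 156 x 13 mm, lying left of the stand, origin at the centre of its underside. A bystander.

How it is judged:
By the outcome, as a careful person would: the job done as asked, in the order asked, and still so for the second after the job is handed in, with the robot touching nothing.
It also fails if it takes over 58 s, if anything falls off the work surface, if the arm or the gripper's body presses on something with over 40 N, if the wrist force passes 120 N, or if a joint passes its speed limit or range.

## Working session

There is one attempt and no reset: what is moved stays moved. The work goes in short steps, Python scripts to look and compute and a tool call to move; the robot and the scene stay as the last step left them, time stands still between calls to the robot, and variables do not carry over. Pictures are saved under pics/ and viewed, about 8 in all and at most 12, crops included, and the job is handed in when it is done.

Besides the shell and the picture viewer there is one more tool, called after ">>>" as name([rows], argument=value, ...), one row to a line, values as JSON. step_arm: Moves the arm, as the interface text tells. Its arguments: {"type":"object","properties":{"moves":{"type":"array"},"squeeze":{"type":"number"}},"required":["moves"]}

```bash
mkdir -p pics; ls; cat > h.py <<'E'
import numpy as np, cv2
from cell import bot
def grab(n,fn=None):
    im=bot.get_image(n)
    if fn: cv2.imwrite('pics/'+fn,im['pixels'])
    return im
def ray(im,u,v):
    K=np.array(im['mtx']);T=np.array(im['camera_from_world']);R=T[:3,:3];t=T[:3,3]
    d=np.linalg.inv(K)@[u,v,1.]; d=R.T@(d*[1,-1,-1]); return -R.T@t,d
def onplane(im,u,v,z):
    o,d=ray(im,u,v); return o+d*(z-o[2])/d[2]
def proj(im,p):
    K=np.array(im['mtx']);T=np.array(im['camera_from_world'])
    c=(T[:3,:3]@p+T[:3,3])*[1,-1,-1]; q=K@c; return q[:2]/q[2]
def tri(a,ua,b,ub):
    o1,d1=ray(a,*ua);o2,d2=ray(b,*ub)
    s=np.linalg.lstsq(np.c_[d1,-d2],o2-o1,rcond=None)[0]
    p,q=o1+d1*s[0],o2+d2*s[1]; return (p+q)/2,np.linalg.norm(p-q)
E
python3 - <<'E'
from h import *
for n in('top','side'):
    i=grab(n,n+'0.png'); print(n,[k for k in i],np.round(i['mtx'],1).tolist(),np.round(ray(i,320,200)[0]))
print(bot.read_state())
E
```

```text
pics
top ['pixels', 'mtx', 'camera_from_world'] [[492.3, 0.0, 317.2], [0.0, 492.3, 191.8], [0.0, 0.0, 1.0]] [ 208. -151. 1419.]
side ['pixels', 'mtx', 'camera_from_world'] [[495.1, 0.0, 320.6], [0.0, 495.1, 200.5], [0.0, 0.0, 1.0]] [  -65. -1019.   694.]
{'clock': 0.1, 'joint_pos': array([ 1.15400102e+00,  4.23772512e-01,  1.63059303e+00,  1.95320736e-05,
        1.08862637e+00, -1.89832451e-02]), 'qvel': array([-5.26302106e-05, -1.72179050e-03, -1.44199240e-03, -6.54560946e-04,
        1.49618318e-03, -1.96723836e-03]), 'joint_torque': array([ 5.18455527e-04, -5.45612955e+01, -2.74323589e+01,  6.45846315e-02,
        1.88614632e-02, -6.99818997e-05]), 'position': array([241.88441273, 575.75037582, 221.98246353]), 'tool_rot': array([-1.59683420e-04,  1.97601446e-01,  9.80282194e-01, -6.81217958e-04]), 'ft_force': array([-0.60732553, -1.24447921,  0.36472396]), 'moment': array([0.00399384, 0.03344195, 0.00763276]), 'opening': 87.87359763813923}
```

View pics/top0.png

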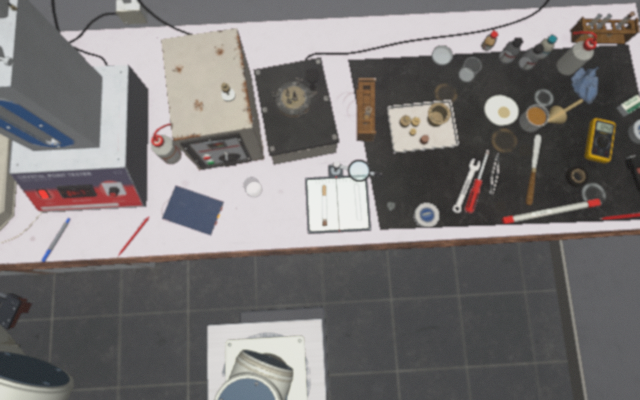

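View pics/side0.png

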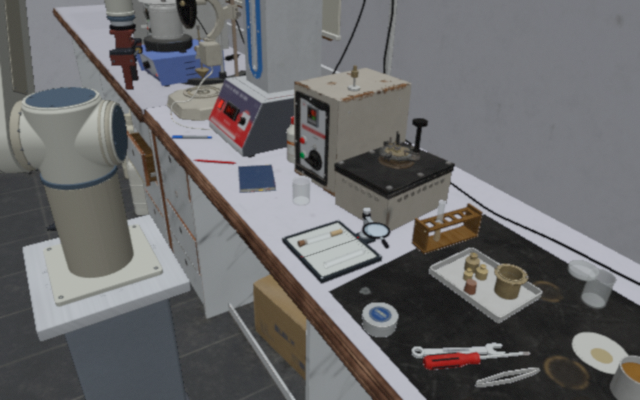

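Top view: the stand is at about (307..369, 177..233), with the lens parked at (358,170) to the right of the pillar (337,170). The sample tube (brown end) is at x≈323, left of the line; the empty tube is on the right. I'll enlarge both views.

```bash
python3 - <<'E'
from h import *
t=cv2.imread('pics/top0.png')[150:240,295:385]; s=cv2.imread('pics/side0.png')[200:285,275:400]
cv2.imwrite('pics/c0.png',np.hstack([cv2.resize(t,(400,400),interpolation=cv2.INTER_CUBIC),]) )
a=cv2.resize(t,(0,0),fx=6,fy=6,interpolation=cv2.INTER_CUBIC); b=cv2.resize(s,(0,0),fx=6,fy=6,interpolation=cv2.INTER_CUBIC)
cv2.imwrite('pics/ct.png',a);cv2.imwrite('pics/cs.png',b)
E
```

```text
(no output)
```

View pics/ct.png

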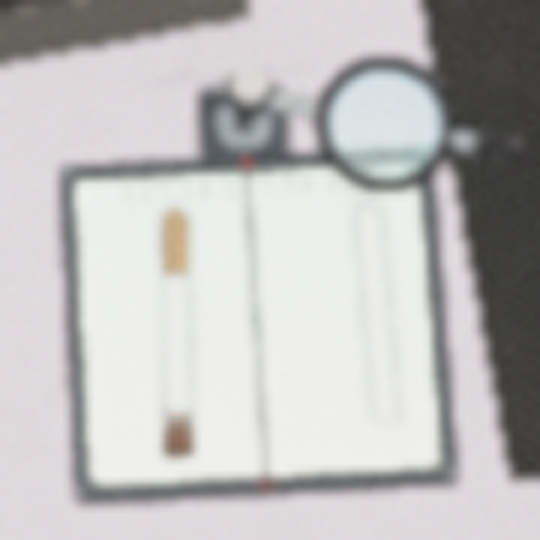

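View pics/cs.png

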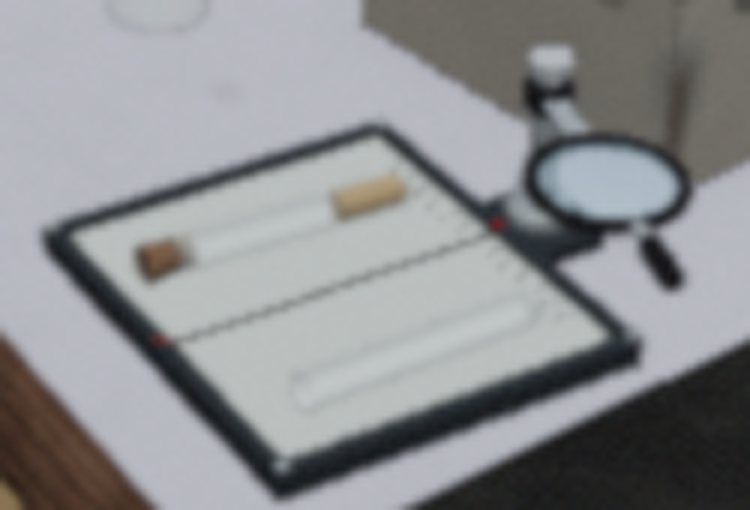

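Enlarged views. In the top crop the sample tube runs from its tan wax end (175,210) to its dark cork (178,455). The black line runs between red marks (247,165) and (266,485), and the lens rim is centred at (384,122). In the side crop the handle is at (660,262) and the pillar top at (552,60). The tube is about 2.5° off parallel to the line. Next I'll measure with colour masks in both views.

```bash
cat > m.py <<'E'
from h import *
roi={'top':(295,155,385,240),'side':(275,200,400,285)}
def blobs(n,im):
    x0,y0,x1,y1=roi[n]; p=im['pixels'][y0:y1,x0:x1].astype(int); b,g,r=p[...,0],p[...,1],p[...,2]
    out={}
    def pts(m): 
        v,u=np.nonzero(m); return np.c_[u+x0,v+y0].astype(float)
    red=(r-g>50)&(abs(g-b)<35)
    tan=(r-b>40)&(r>165)&(g-b>18)
    brn=(r-b>18)&(r<165)&(r-g>12)&(~red)
    for k,m in(('red',red),('tan',tan),('brn',brn)):
        nl,lab,st,c=cv2.connectedComponentsWithStats(m.astype(np.uint8),connectivity=8)
        out[k]=[(np.round(c[i]+[x0,y0],2).tolist(),int(st[i,4]),(st[i,:4]+[x0,y0,0,0]).tolist()) for i in range(1,nl) if st[i,4]>=2]
    return out
E
python3 - <<'E'
from m import *
for n in roi:
    im=grab(n); o=blobs(n,im)
    for k in o: print(n,k,o[k])
    if n=='top':T=im
    else:S=im
up=lambda U,V,x,y:((U+.5)/6-.5+x,(V+.5)/6-.5+y)
A=lambda U,V:up(U,V,295,150)
B=lambda U,V:up(U,V,275,200)
for nm,a,b in [('redfar',(247,162),(498,224)),('rednear',(265,484),(162,341)),('cornNL',(82,496),(45,238)),('cornNR',(455,478),(283,480)),('cornFL',(65,168),(378,128)),('lensC',(384,122),(608,181)),('wax',(174,242),(370,197)),('cork',(178,436),(160,260)),('handle',(468,140),(660,262)),('pilltop',(248,85),(552,60))]:
    p,e=tri(T,A(*a),S,B(*b)); print(nm,np.round(p,1),round(e,1), 'top onplane',[np.round(onplane(T,*A(*a),z)[:2],1).tolist() for z in(16,20,72)])
E
```

```text
top red []
top tan [([324.0, 190.0], 27, [323, 186, 3, 9])]
top brn [([335.5, 176.5], 4, [335, 176, 2, 2]), ([324.27, 222.8], 15, [323, 221, 4, 5]), ([339.0, 230.5], 2, [339, 230, 1, 2])]
side red [([357.5, 237.0], 2, [357, 237, 2, 1])]
side tan [([336.33, 231.08], 12, [332, 230, 9, 3])]
side brn [([336.5, 232.8], 20, [332, 231, 10, 4]), ([357.5, 236.0], 2, [357, 236, 2, 1]), ([301.39, 242.36], 28, [299, 240, 6, 6]), ([282.94, 274.91], 364, [275, 257, 25, 28]), ([301.0, 256.0], 3, [300, 256, 3, 1])]
redfar [ 551.1 -224.5   13.3] 1.9 top onplane [[551.3, -224.8], [550.3, -224.6], [537.6, -221.9]]
rednear [ 393.2 -223.5   12.1] 0.1 top onplane [[392.7, -223.3], [392.2, -223.1], [385.3, -220.4]]
cornNL [ 391.4 -135.     7.7] 3.3 top onplane [[391.8, -135.7], [391.3, -135.8], [384.5, -136.3]]
cornNR [ 391.3 -314.9    9.7] 0.1 top onplane [[390.5, -314.2], [390.0, -313.7], [383.2, -307.7]]
cornFL [ 553.1 -134.9    9.5] 3.8 top onplane [[553.2, -135.8], [552.2, -135.9], [539.4, -136.4]]
lensC [ 553.3 -287.5   69.7] 1.3 top onplane [[567.7, -293.2], [566.6, -292.8], [553.3, -287.6]]
wax [ 512.8 -186.7   17. ] 0.6 top onplane [[513.3, -186.9], [512.4, -186.8], [501.1, -185.4]]
cork [ 417.  -182.7   16.9] 2.2 top onplane [[418.1, -183.2], [417.5, -183.1], [409.7, -181.9]]
handle [ 546.1 -328.3   59.1] 1.2 top onplane [[556.3, -333.6], [555.3, -333.1], [542.4, -326.4]]
pilltop [ 571.4 -224.1   84.7] 0.0 top onplane [[590.2, -227.8], [589.1, -227.6], [574.9, -224.8]]
```

Measurements so far:

| Item | Position or angle |
|---|---|
| Stand origin | ≈ (505.1, −224.3), yaw ≈ −0.5° |
| Line middle | ≈ (475.1, −224.1) |
| Tube middle | ≈ (474.5, −185.3), yaw ≈ −2.3° |
| Pivot | ≈ (571, −225) |
| Lens joint | ≈ 0.19 rad |

The plan is to put two fingertips on the tube, with the jaws open along it, and roll it in three strokes with a small turn.

```bash
cat > go.py <<'E'
import sys
from h import *
from scipy.spatial.transform import Rotation as R
s=bot.read_state(); q=s['tool_rot']; r=R.from_quat([q[1],q[2],q[3],q[0]])
M=r.as_matrix(); print('pos',s['position'].round(1),'yaw_y',round(np.degrees(np.arctan2(M[1,1],M[0,1])),2),'zax',M[:,2].round(3),'F',s['ft_force'].round(2),'t',round(s['clock'],1),'op',round(s['opening'],1))
for a in sys.argv[1:]:
    x,y,z,yaw=map(float,a.split(',')); c,n=np.cos(np.radians(yaw)),np.sin(np.radians(yaw))
    D=np.array([[n,c,0],[-c,n,0],[0,0,-1]])
    print('slide',(M.T@(np.array([x,y,z])-s['position'])).round(1),'rot',np.degrees(R.from_matrix(M.T@D).as_rotvec()).round(2))
E
python3 go.py 474.5,-178.5,200,-2.3
```

```text
pos [242.  575.9 222.2] yaw_y 67.21 zax [-0.    -0.001 -1.   ] F [-0.46  0.66 -0.83] t 0.2 op 87.8Traceback (most recent call last):
  File "go.py", line 9, in <module>
    print('slide',(M.T@(np.array([x,y,z])-s['position'])).round(1),'rot',np.degrees(R.from_matrix(M.T@D).as_rotvec()).round(2))
                                                                                    ~~~~~~~~~~~~~^^^^^^^
  File "scipy/spatial/transform/_rotation.pyx", line 1143, in scipy.spatial.transform._rotation.Rotation.from_matrix
ValueError: Non-positive determinant (left-handed or null coordinate frame) in rotation matrix 0: [[-3.50080713e-01 -9.36719538e-01 -3.73147991e-05]
 [-9.36719111e-01  3.50080515e-01  9.69170222e-04]
 [ 8.94777498e-04 -3.74241288e-04  9.99999530e-01]].
```

```bash
sed -i 's/\[\[n,c,0\],\[-c,n,0\]/[[-n,c,0],[c,n,0]/' go.py; python3 go.py 474.5,-178.5,200,-2.3
```

```text
pos [242.  575.9 222.2] yaw_y 67.21 zax [-0.    -0.001 -1.   ] F [-0.46  0.66 -0.83] t 0.2 op 87.8
slide [-506.6 -605.4   22.7] rot [-5.000e-02  3.000e-02  6.951e+01]
```

>>> step_arm([
  {"slide":[-253,-303,11],"delta_rot":[0,0,35],"gripper":70},
  {"slide":[-253,-303,11],"delta_rot":[0,0,35],"gripper":70},
  {"slide":[-253,-303,11],"delta_rot":[0,0,35],"gripper":70},
  {"slide":[-253,-303,11],"delta_rot":[0,0,35],"gripper":70},
  {"slide":[-253,-303,11],"delta_rot":[0,0,35],"gripper":70},
  {"slide":[-253,-303,11],"delta_rot":[0,0,35],"gripper":70},
  {"slide":[-253,-303,11],"delta_rot":[0,0,35],"gripper":70},
  {"slide":[-253,-303,11],"delta_rot":[0,0,35],"gripper":70},
  {"slide":[-507,-605,23],"delta_rot":[0,0,69.5],"gripper":70},
  {"slide":[-507,-605,23],"delta_rot":[0,0,69.5],"gripper":70},
  {"slide":[-507,-605,23],"delta_rot":[0,0,69.5],"gripper":70},
  {"slide":[-507,-605,23],"delta_rot":[0,0,69.5],"gripper":70},
  {"slide":[-507,-605,23],"delta_rot":[0,0,69.5],"gripper":70},
  {"slide":[-507,-605,23],"delta_rot":[0,0,69.5],"gripper":70},
  {"slide":[-507,-605,23],"delta_rot":[0,0,69.5],"gripper":70},
  {"slide":[-507,-605,23],"delta_rot":[0,0,69.5],"gripper":70},
  {"slide":[-507,-605,23],"delta_rot":[0,0,69.5],"gripper":70},
  {"slide":[-507,-605,23],"delta_rot":[0,0,69.5],"gripper":70},
])

```text
clock: 2.0
position: [474.7, -178.6, 199.2]
tool_rot: [-0.001, 0.722, 0.692, -0.0]
ft_force: [-0.8, 0.7, -0.5]
opening: 69.8
```

```bash
python3 go.py 474.5,-178.5,40,-2.3
```

```text
pos [ 474.7 -178.6  199.2] yaw_y -2.42 zax [-0.001  0.001 -1.   ] F [-0.82  0.74 -0.51] t 2.0 op 69.8
slide [ -0.   -0.  159.2] rot [-0.06 -0.03 -0.12]
```

>>> step_arm([
  {"slide":[0,0,40],"delta_rot":[0,0,0],"gripper":70},
  {"slide":[0,0,80],"delta_rot":[0,0,0],"gripper":70},
  {"slide":[0,0,120],"delta_rot":[0,0,0],"gripper":70},
  {"slide":[0,0,145],"delta_rot":[0,0,0],"gripper":70},
  {"slide":[0,0,159],"delta_rot":[0,0,0],"gripper":70},
  {"slide":[0,0,159],"delta_rot":[0,0,0],"gripper":70},
  {"slide":[0,0,159],"delta_rot":[0,0,0],"gripper":70},
])

```text
clock: 2.7
position: [475.6, -177.5, 41.5]
tool_rot: [0.0, 0.721, 0.693, 0.0]
ft_force: [0.5, -0.1, 1.1]
opening: 70.2
```

```bash
python3 go.py; python3 - <<'E'
from h import *
s=grab('side')['pixels'][160:285,260:400]
cv2.imwrite('pics/s1.png',cv2.resize(s,(0,0),fx=5,fy=5,interpolation=cv2.INTER_CUBIC))
E
```

```text
pos [ 475.6 -177.5   41.5] yaw_y -2.24 zax [ 0.001 -0.    -1.   ] F [ 0.49 -0.12  1.06] t 2.7 op 70.2
```

View pics/s1.png

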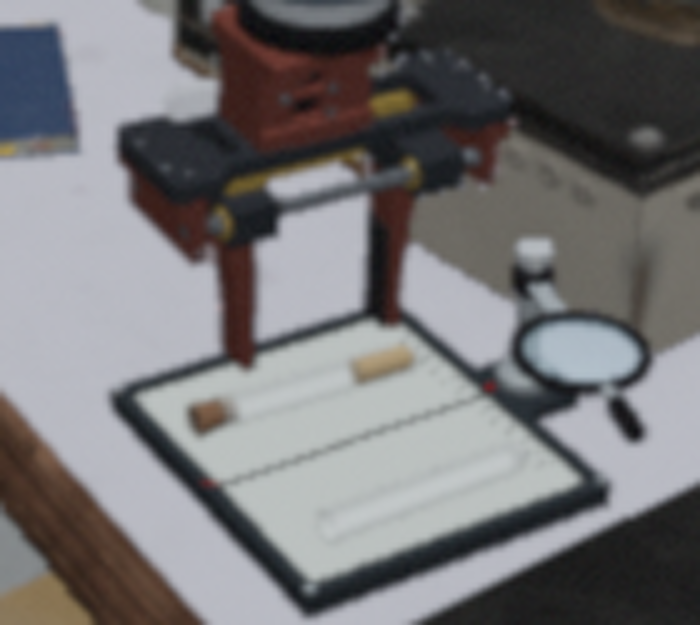

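Side crop: fingertips at (240,365) and (390,322), hovering behind the tube. The tube is unmoved, with its cork at (207,416) and wax at (385,362). Now I'll check the fingertip reprojection and descend gently.

```bash
python3 go.py 474.5,-178.5,32,-2.3; python3 - <<'E'
from h import *
S=grab('side')
for x in(432.5,517): 
    for z in (41,): print(((proj(S,np.array([x,-178,z]))-[260,160]+.5)*5-.5).round(0))
E
```

```text
pos [ 476.  -177.9   41.9] yaw_y -2.25 zax [ 0.002 -0.001 -1.   ] F [ 0.62 -0.25  0.14] t 2.8 op 70.0
slide [-0.7 -1.5  9.9] rot [0.1  0.04 0.05]
[234. 360.]
[383. 312.]
```

>>> step_arm([
  {"slide":[0,0,4],"delta_rot":[0,0,0],"gripper":70},
  {"slide":[0,0,8],"delta_rot":[0,0,0],"gripper":70},
  {"slide":[0,0,9],"delta_rot":[0,0,0],"gripper":70},
  {"slide":[0,0,9],"delta_rot":[0,0,0],"gripper":70},
  {"slide":[0,0,9],"delta_rot":[0,0,0],"gripper":70},
])

```text
clock: 3.3
position: [475.1, -178.0, 31.7]
tool_rot: [-0.0, 0.721, 0.693, -0.0]
ft_force: [-0.2, -0.1, 0.5]
opening: 69.8
```

>>> step_arm([
  {"slide":[0,0,1],"delta_rot":[0,0,0],"gripper":70},
  {"slide":[0,0,2],"delta_rot":[0,0,0],"gripper":70},
  {"slide":[0,0,2],"delta_rot":[0,0,0],"gripper":70},
])

```text
clock: 3.6
position: [475.0, -178.0, 29.5]
tool_rot: [-0.0, 0.721, 0.693, -0.0]
ft_force: [0.2, -0.6, 0.6]
opening: 70.2
```

>>> step_arm([
  {"slide":[0,0,0.5],"delta_rot":[0,0,0],"gripper":70},
  {"slide":[0,0,0.7],"delta_rot":[0,0,0],"gripper":70},
  {"slide":[0,0,0.7],"delta_rot":[0,0,0],"gripper":70},
])

```text
clock: 3.9
position: [475.2, -178.0, 29.2]
tool_rot: [0.0, 0.721, 0.693, 0.0]
ft_force: [-1.0, 0.5, 3.6]
opening: 70.0
```

>>> step_arm([
  {"slide":[-1,0,0.2],"delta_rot":[0,0,0],"gripper":70},
  {"slide":[-3,0,0.2],"delta_rot":[0,0,-0.1],"gripper":70},
  {"slide":[-5,0,0.2],"delta_rot":[0,0,-0.2],"gripper":70},
  {"slide":[-7,0,0.2],"delta_rot":[0,0,-0.3],"gripper":70},
  {"slide":[-9,0,0.2],"delta_rot":[0,0,-0.5],"gripper":70},
  {"slide":[-11,0,0.2],"delta_rot":[0,0,-0.6],"gripper":70},
  {"slide":[-13,0,0.2],"delta_rot":[0,0,-0.7],"gripper":70},
  {"slide":[-15,0,0.2],"delta_rot":[0,0,-0.8],"gripper":70},
  {"slide":[-17,0,0.2],"delta_rot":[0,0,-0.9],"gripper":70},
  {"slide":[-19,0,0.2],"delta_rot":[0,0,-1],"gripper":70},
  {"slide":[-21,0,0.2],"delta_rot":[0,0,-1.1],"gripper":70},
  {"slide":[-23,0,0.2],"delta_rot":[0,0,-1.2],"gripper":70},
  {"slide":[-24,0,0.2],"delta_rot":[0,0,-1.3],"gripper":70},
  {"slide":[-24,0,0.2],"delta_rot":[0,0,-1.3],"gripper":70},
  {"slide":[-24,0,0.2],"delta_rot":[0,0,-1.3],"gripper":70},
])

```text
clock: 5.4
position: [474.5, -202.2, 29.0]
tool_rot: [0.0, 0.713, 0.701, 0.0]
ft_force: [-0.3, 0.2, 5.8]
opening: 69.9
```

```bash
python3 - <<'E'
from m import *
im=grab('side'); print(blobs('side',im))
E
python3 go.py
```

```text
{'red': [([357.5, 237.0], 2, [357, 237, 2, 1])], 'tan': [([336.17, 234.33], 6, [335, 234, 4, 2])], 'brn': [([335.5, 200.0], 2, [335, 200, 2, 1]), ([362.0, 202.26], 19, [359, 200, 6, 6]), ([306.51, 221.67], 262, [292, 205, 24, 38]), ([314.77, 206.08], 13, [312, 205, 7, 3]), ([342.72, 219.66], 120, [334, 205, 15, 33]), ([311.0, 215.5], 2, [311, 215, 1, 2]), ([357.5, 236.0], 2, [357, 236, 2, 1]), ([304.17, 245.3], 30, [301, 243, 7, 6]), ([282.94, 274.91], 364, [275, 257, 25, 28]), ([301.0, 256.0], 3, [300, 256, 3, 1])]}
pos [ 474.5 -202.2   29.1] yaw_y -1.01 zax [ 0.001 -0.    -1.   ] F [-1.45 -0.45  4.44] t 5.5 op 70.0
```

```bash
python3 - <<'E'
from h import *
S=grab('side')
for p in ((301.39,242.36),(304.17,245.3)): print(onplane(S,*p,20.5))
E
```

```text
[ 414.72908996 -185.1321783    20.5       ]
[ 414.4320667  -198.75550811   20.5       ]
```

>>> step_arm([
  {"slide":[0,0,-3],"delta_rot":[0,0,0],"gripper":70},
  {"slide":[0,0,-6],"delta_rot":[0,0,0],"gripper":70},
  {"slide":[6,0,-6],"delta_rot":[0,0,0],"gripper":70},
  {"slide":[12,0,-6],"delta_rot":[0,0,0.7],"gripper":70},
  {"slide":[12,0,-3],"delta_rot":[0,0,0.7],"gripper":70},
  {"slide":[12,0,-1.5],"delta_rot":[0,0,0.7],"gripper":70},
  {"slide":[12,0,-0.7],"delta_rot":[0,0,0.7],"gripper":70},
  {"slide":[12,0,-0.2],"delta_rot":[0,0,0.7],"gripper":70},
  {"slide":[12,0,0],"delta_rot":[0,0,0.7],"gripper":70},
  {"slide":[12,0,0],"delta_rot":[0,0,0.7],"gripper":70},
])

```text
clock: 6.5
position: [474.3, -190.1, 29.0]
tool_rot: [-0.0, 0.718, 0.697, -0.0]
ft_force: [-1.3, 1.0, 5.0]
opening: 70.3
```

>>> step_arm([
  {"slide":[-1,0,0],"delta_rot":[0,0,0],"gripper":70},
  {"slide":[-3,0,0],"delta_rot":[0,0,-0.1],"gripper":70},
  {"slide":[-5,0,0],"delta_rot":[0,0,-0.2],"gripper":70},
  {"slide":[-7,0,0],"delta_rot":[0,0,-0.3],"gripper":70},
  {"slide":[-9,0,0],"delta_rot":[0,0,-0.5],"gripper":70},
  {"slide":[-11,0,0],"delta_rot":[0,0,-0.6],"gripper":70},
  {"slide":[-13,0,0],"delta_rot":[0,0,-0.7],"gripper":70},
  {"slide":[-15,0,0],"delta_rot":[0,0,-0.8],"gripper":70},
  {"slide":[-17,0,0],"delta_rot":[0,0,-0.9],"gripper":70},
  {"slide":[-19,0,0],"delta_rot":[0,0,-1],"gripper":70},
  {"slide":[-21,0,0],"delta_rot":[0,0,-1.1],"gripper":70},
  {"slide":[-23,0,0],"delta_rot":[0,0,-1.2],"gripper":70},
  {"slide":[-24,0,0],"delta_rot":[0,0,-1.3],"gripper":70},
  {"slide":[-24,0,0],"delta_rot":[0,0,-1.3],"gripper":70},
  {"slide":[-24,0,0],"delta_rot":[0,0,-1.3],"gripper":70},
])

```text
clock: 8.0
position: [474.1, -214.3, 29.1]
tool_rot: [0.0, 0.71, 0.705, 0.0]
ft_force: [-0.7, 0.1, 4.6]
opening: 70.0
```

>>> step_arm([
  {"slide":[0,0,-3],"delta_rot":[0,0,0],"gripper":70},
  {"slide":[0,0,-6],"delta_rot":[0,0,0],"gripper":70},
  {"slide":[6,0,-6],"delta_rot":[0,0,0],"gripper":70},
  {"slide":[12,0,-6],"delta_rot":[0,0,0.7],"gripper":70},
  {"slide":[12,0,-3],"delta_rot":[0,0,0.7],"gripper":70},
  {"slide":[12,0,-1.5],"delta_rot":[0,0,0.7],"gripper":70},
  {"slide":[12,0,-0.7],"delta_rot":[0,0,0.7],"gripper":70},
  {"slide":[12,0,-0.2],"delta_rot":[0,0,0.7],"gripper":70},
  {"slide":[12,0,0],"delta_rot":[0,0,0.7],"gripper":70},
  {"slide":[12,0,0],"delta_rot":[0,0,0.7],"gripper":70},
])

```text
clock: 9.0
position: [473.7, -202.1, 29.0]
tool_rot: [-0.0, 0.714, 0.7, -0.0]
ft_force: [-0.4, -0.0, 4.8]
opening: 70.1
```

```bash
python3 go.py; python3 - <<'E'
from m import *
im=grab('side'); o=blobs('side',im); print(o['tan'],[b for b in o['brn'] if 235<b[0][1]<256])
s=im['pixels'][160:285,260:400]
cv2.imwrite('pics/s2.png',cv2.resize(s,(0,0),fx=5,fy=5,interpolation=cv2.INTER_CUBIC))
E
```

```text
pos [ 473.7 -202.1   29. ] yaw_y -1.1 zax [-0. -0. -1.] F [-0.45 -0.04  4.79] t 9.0 op 70.1
[([341.17, 236.08], 12, [337, 235, 10, 3])] [([357.5, 236.0], 2, [357, 236, 2, 1]), ([307.0, 248.41], 32, [304, 246, 7, 6])]
```

View pics/s2.png

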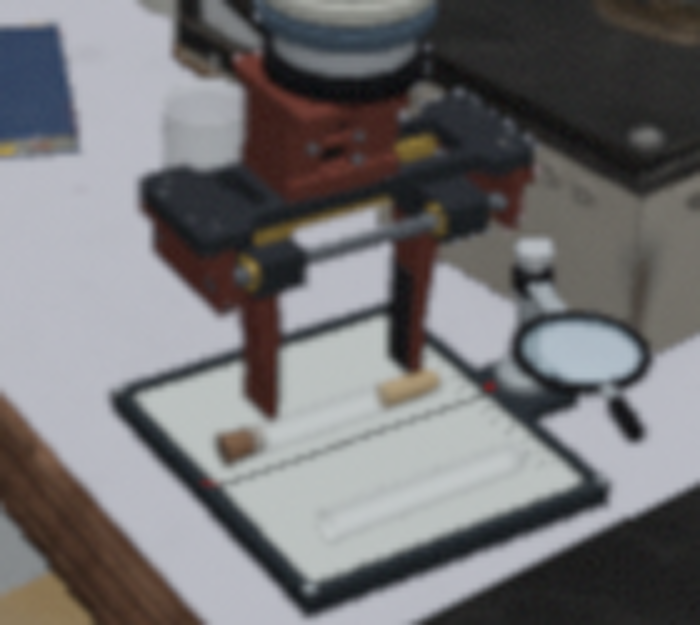

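Side crop: cork at (237,444), wax at (408,387). The tube is now roughly 14 mm from the line and nearly parallel to it; the blank tube is unmoved. Third stroke, then I'll lift clear for a top look.

>>> step_arm([
  {"slide":[-1,0,0],"delta_rot":[0,0,0],"gripper":70},
  {"slide":[-3,0,0],"delta_rot":[0,0,-0.1],"gripper":70},
  {"slide":[-5,0,0],"delta_rot":[0,0,-0.2],"gripper":70},
  {"slide":[-7,0,0],"delta_rot":[0,0,-0.3],"gripper":70},
  {"slide":[-9,0,0],"delta_rot":[0,0,-0.5],"gripper":70},
  {"slide":[-11,0,0],"delta_rot":[0,0,-0.6],"gripper":70},
  {"slide":[-13,0,0],"delta_rot":[0,0,-0.7],"gripper":70},
  {"slide":[-15,0,0],"delta_rot":[0,0,-0.8],"gripper":70},
  {"slide":[-17,0,0],"delta_rot":[0,0,-0.9],"gripper":70},
  {"slide":[-19,0,0],"delta_rot":[0,0,-1],"gripper":70},
  {"slide":[-21,0,0],"delta_rot":[0,0,-1.1],"gripper":70},
  {"slide":[-23,0,0],"delta_rot":[0,0,-1.2],"gripper":70},
  {"slide":[-25,0,0],"delta_rot":[0,0,-1.3],"gripper":70},
  {"slide":[-26,0,0],"delta_rot":[0,0,-1.3],"gripper":70},
  {"slide":[-26,0,0],"delta_rot":[0,0,-1.3],"gripper":70},
  {"slide":[-26,0,0],"delta_rot":[0,0,-1.3],"gripper":70},
])

```text
clock: 10.65
position: [473.8, -228.3, 29.1]
tool_rot: [0.001, 0.706, 0.708, 0.0]
ft_force: [0.1, 0.0, 5.9]
opening: 70.1
```

>>> step_arm([
  {"slide":[0,0,-3],"delta_rot":[0,0,0],"gripper":70},
  {"slide":[0,0,-10],"delta_rot":[0,0,0],"gripper":70},
  {"slide":[0,0,-40],"delta_rot":[0,0,0],"gripper":70},
  {"slide":[40,0,-70],"delta_rot":[0,0,0],"gripper":70},
  {"slide":[90,0,-80],"delta_rot":[0,0,0],"gripper":70},
  {"slide":[140,0,-80],"delta_rot":[0,0,0],"gripper":70},
  {"slide":[190,0,-80],"delta_rot":[0,0,0],"gripper":70},
  {"slide":[190,0,-80],"delta_rot":[0,0,0],"gripper":70},
  {"slide":[190,0,-80],"delta_rot":[0,0,0],"gripper":70},
])

```text
clock: 11.55
position: [472.5, -36.9, 109.1]
tool_rot: [0.0, 0.705, 0.71, -0.0]
ft_force: [-0.0, -0.1, 0.4]
opening: 70.1
```

```bash
python3 go.py; python3 - <<'E'
from m import *
I={}
for n in roi:
    I[n]=grab(n); o=blobs(n,I[n]); print(n,o['red'],o['tan'],o['brn'])
s=I['side']['pixels'][220:260,290:365]; t=I['top']['pixels'][165:240,300:375]
cv2.imwrite('pics/b3.png',np.vstack([cv2.resize(s,(600,320),interpolation=cv2.INTER_CUBIC)]));
cv2.imwrite('pics/t3.png',cv2.resize(t,(600,600),interpolation=cv2.INTER_CUBIC))
E
```

```text
pos [472.5 -36.9 109.1] yaw_y 0.4 zax [ 0. -0. -1.] F [-0.01 -0.15  0.45] t 11.6 op 70.1
top [] [([336.0, 189.0], 25, [335, 185, 3, 9])] [([335.5, 176.5], 4, [335, 176, 2, 2]), ([338.8, 222.13], 15, [337, 220, 4, 5]), ([339.0, 230.5], 2, [339, 230, 1, 2])]
side [([357.5, 237.0], 2, [357, 237, 2, 1])] [([344.31, 238.38], 13, [341, 237, 8, 4])] [([357.5, 236.0], 2, [357, 236, 2, 1]), ([344.43, 240.29], 21, [340, 238, 10, 5]), ([310.29, 251.43], 28, [307, 249, 7, 6]), ([282.94, 274.91], 364, [275, 257, 25, 28]), ([301.0, 256.0], 3, [300, 256, 3, 1])]
```

View pics/t3.png

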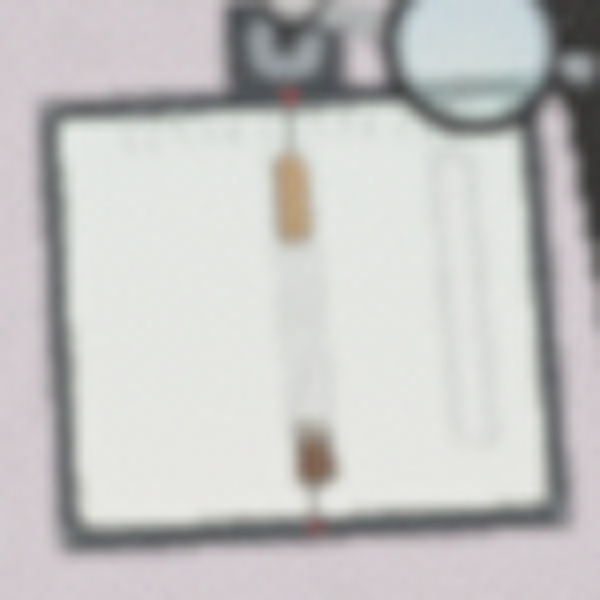

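Top crop (8x): red marks at (290,97) and (316,525), wax at (293,198), cork at (315,457). The tube lies along the line, so I'll measure the sub-pixel offset with saturation-weighted centroids.

```bash
cat > off.py <<'E'
from h import *
def cen(p,x0,y0,x1,y1,f):
    w=f(p[y0:y1,x0:x1].astype(float)); w=np.clip(w-8,0,None); v,u=np.mgrid[y0:y1,x0:x1]
    return (w*u).sum()/w.sum(),(w*v).sum()/w.sum()
rg=lambda a:a[...,2]-a[...,1]-6; rb=lambda a:a[...,2]-a[...,0]-8
I={n:grab(n) for n in('top','side')}
for n,bx in(('top',[(333,174,340,180),(336,228,343,234),(332,182,341,196),(334,218,343,227)]),('side',[(355,234,361,240),(299,254,304,259),(337,233,349,245),(305,247,315,256)])):
    im=I[n];p=im['pixels']
    F,N=[onplane(im,*cen(p,*b,rg),16) for b in bx[:2]]
    W,C=[onplane(im,*cen(p,*b,rb),20.5) for b in bx[2:]]
    d=(F-N)[:2]/np.linalg.norm((F-N)[:2]); nn=np.array([-d[1],d[0]])
    print(n,'F',F[:2].round(1),'N',N[:2].round(1),'yaw',np.degrees(np.arctan2(d[1],d[0])).round(2))
    for k,q in(('wax',W),('cork',C)): print(' ',k,q[:2].round(1),'stand x,y',((q-F)[:2]@d+46).round(1),((q-F)[:2]@nn).round(1))
E
python3 off.py
```

```text
top F [ 551.5 -224.6] N [ 392.  -224.1] yaw -0.15
  wax [ 512.4 -223.2] stand x,y 6.9 1.2
  cork [ 415.7 -225. ] stand x,y -89.8 -0.8
side F [ 547.6 -227.1] N [ 390.2 -226.7] yaw -0.16
  wax [ 509.2 -225.3] stand x,y 7.6 1.7
  cork [ 414.8 -226.4] stand x,y -86.8 0.3
```

The tube middle is about 0.5 mm off the line and within about 1° of parallel, lying still, so I accept it. Now the lens: close the fingers and go behind the handle (+x side) at height.

```bash
python3 go.py 472.5,-36.9,160,0.4 568,-351,160,74; python3 -c "
from h import *
print(bot.read_state()['joint_pos'].round(2))"
```

```text
pos [472.6 -39.3 108.8] yaw_y 0.1 zax [-0. -0. -1.] F [ 0.38 -0.95  0.32] t 11.8 op 69.8
slide [  2.3  -0.1 -51.2] rot [-0.    0.01 -0.3 ]
slide [-311.9   94.8  -51.2] rot [-1.00e-02  1.00e-02 -7.39e+01]
[-0.11  0.39  2.03 -0.    0.72 -0.11]
```

>>> step_arm([
  {"slide":[0,0,-30],"delta_rot":[0,0,0],"gripper":0},
  {"slide":[-20,5,-51],"delta_rot":[0,0,-8],"gripper":0},
  {"slide":[-60,15,-51],"delta_rot":[0,0,-16],"gripper":0},
  {"slide":[-100,30,-51],"delta_rot":[0,0,-24],"gripper":0},
  {"slide":[-140,42,-51],"delta_rot":[0,0,-32],"gripper":0},
  {"slide":[-180,54,-51],"delta_rot":[0,0,-40],"gripper":0},
  {"slide":[-220,66,-51],"delta_rot":[0,0,-48],"gripper":0},
  {"slide":[-250,78,-51],"delta_rot":[0,0,-56],"gripper":0},
  {"slide":[-280,88,-51],"delta_rot":[0,0,-64],"gripper":0},
  {"slide":[-312,95,-51],"delta_rot":[0,0,-72],"gripper":0},
  {"slide":[-312,95,-51],"delta_rot":[0,0,-74],"gripper":0},
  {"slide":[-312,95,-51],"delta_rot":[0,0,-74],"gripper":0},
  {"slide":[-312,95,-51],"delta_rot":[0,0,-74],"gripper":0},
  {"slide":[-312,95,-51],"delta_rot":[0,0,-74],"gripper":0},
])

```text
clock: 13.15
position: [568.2, -349.6, 159.7]
tool_rot: [-0.0, 0.138, 0.99, 0.0]
ft_force: [-0.6, 0.3, -0.5]
opening: 0.5
```

```bash
python3 go.py 568,-351,60,74; python3 - <<'E'
from h import *
im=grab('side')
s=im['pixels'][130:290,260:420]
cv2.imwrite('pics/s4.png',cv2.resize(s,(560,560),interpolation=cv2.INTER_CUBIC))
E
```

```text
pos [ 568.2 -349.6  159.7] yaw_y 74.13 zax [-0.  0. -1.] F [-0.63  0.34 -0.55] t 13.2 op 0.5
slide [-0.3 -1.4 99.7] rot [ 0.01 -0.03  0.13]
```

View pics/s4.png

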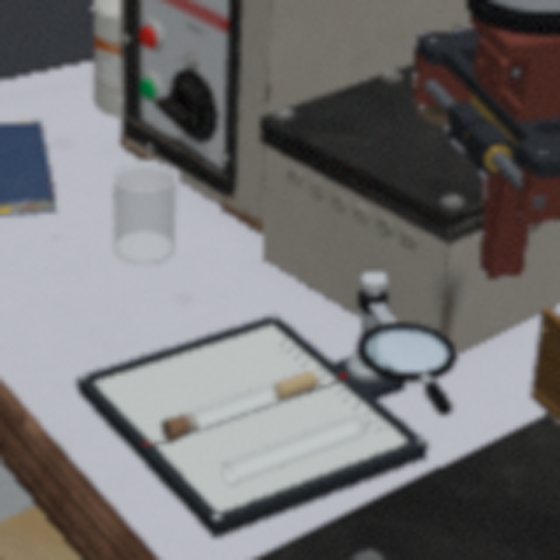

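Side crop: closed fingertips at (505,275), above and behind the handle at (438,395). The tube is on the line, with its cork at (177,427) and wax at (297,383). Next I descend behind the handle.

>>> step_arm([
  {"slide":[0,0,35],"delta_rot":[0,0,0],"gripper":0},
  {"slide":[0,-1,70],"delta_rot":[0,0,0],"gripper":0},
  {"slide":[0,-1,92],"delta_rot":[0,0,0],"gripper":0},
  {"slide":[0,-1,100],"delta_rot":[0,0,0],"gripper":0},
  {"slide":[0,-1,100],"delta_rot":[0,0,0],"gripper":0},
  {"slide":[0,-1,100],"delta_rot":[0,0,0],"gripper":0},
])

```text
clock: 13.8
position: [569.2, -350.8, 61.0]
tool_rot: [0.001, 0.137, 0.991, -0.0]
ft_force: [-0.2, -0.1, 0.6]
opening: 0.5
```

```bash
cat > arc.py <<'E'
import sys
from h import *
from scipy.spatial.transform import Rotation as R
s=bot.read_state(); q=s['tool_rot']; M=R.from_quat([q[1],q[2],q[3],q[0]]).as_matrix()
y0=np.degrees(np.arctan2(M[1,1],M[0,1])); d=s['position'][:2]-[571,-225]
print(s['position'].round(1),s['ft_force'].round(1),'r',np.hypot(*d).round(1),'phi',np.degrees(np.arctan2(d[1],d[0])).round(1),'yaw',y0.round(1),s['joint_pos'].round(2))
for phi in map(float,sys.argv[1:]):
    a=np.radians(phi); p=np.array([571+123*np.cos(a),-225+123*np.sin(a),60])
    print(phi,(M.T@(p-s['position'])).round(1).tolist(),round(y0-(phi-6.3+180),1))
E
python3 arc.py -98 -103 -108 -113 -118 -123 -128 -133 -138 -143 -148 -153 -158 -163
```

```text
[ 569.2 -350.8   61. ] [-0.2 -0.1  0.6] r 125.8 phi -90.8 yaw 74.2 [-0.57  0.68  1.61 -0.    0.85 -1.87]
-98.0 [15.8, -0.3, 0.9] -1.5
-103.0 [26.5, -1.3, 0.9] 3.5
-108.0 [37.2, -1.4, 0.9] 8.5
-113.0 [47.9, -0.5, 0.9] 13.5
-118.0 [58.5, 1.3, 0.9] 18.5
-123.0 [68.9, 4.1, 0.8] 23.5
-128.0 [79.0, 7.7, 0.8] 28.5
-133.0 [88.7, 12.2, 0.8] 33.5
-138.0 [98.1, 17.5, 0.8] 38.5
-143.0 [106.9, 23.6, 0.8] 43.5
-148.0 [115.1, 30.5, 0.8] 48.5
-153.0 [122.8, 38.0, 0.7] 53.5
-158.0 [129.7, 46.2, 0.7] 58.5
-163.0 [135.9, 55.0, 0.7] 63.5
```

>>> step_arm([
  {"slide":[5,0,1],"delta_rot":[0,0,0],"gripper":0},
  {"slide":[10,0,1],"delta_rot":[0,0,0],"gripper":0},
  {"slide":[15,-0.3,1],"delta_rot":[0,0,-1],"gripper":0},
  {"slide":[21,-0.8,1],"delta_rot":[0,0,1],"gripper":0},
  {"slide":[26.5,-1.3,1],"delta_rot":[0,0,3.5],"gripper":0},
  {"slide":[32,-1.4,1],"delta_rot":[0,0,6],"gripper":0},
  {"slide":[37,-1.4,1],"delta_rot":[0,0,8.5],"gripper":0},
  {"slide":[42.5,-1,1],"delta_rot":[0,0,11],"gripper":0},
  {"slide":[48,-0.5,1],"delta_rot":[0,0,13.5],"gripper":0},
  {"slide":[53,0.4,1],"delta_rot":[0,0,16],"gripper":0},
  {"slide":[58.5,1.3,1],"delta_rot":[0,0,18.5],"gripper":0},
  {"slide":[64,2.7,1],"delta_rot":[0,0,21],"gripper":0},
  {"slide":[69,4,1],"delta_rot":[0,0,23.5],"gripper":0},
  {"slide":[74,6,1],"delta_rot":[0,0,26],"gripper":0},
  {"slide":[79,7.7,1],"delta_rot":[0,0,28.5],"gripper":0},
  {"slide":[84,10,1],"delta_rot":[0,0,31],"gripper":0},
  {"slide":[89,12,1],"delta_rot":[0,0,33.5],"gripper":0},
  {"slide":[93.5,15,1],"delta_rot":[0,0,36],"gripper":0},
  {"slide":[98,17.5,1],"delta_rot":[0,0,38.5],"gripper":0},
  {"slide":[98,17.5,1],"delta_rot":[0,0,38.5],"gripper":0},
])

```text
clock: 15.8
position: [478.2, -306.7, 59.1]
tool_rot: [-0.0, 0.456, 0.89, 0.0]
ft_force: [0.1, 0.4, -0.3]
opening: 0.6
```

```bash
python3 arc.py -140.5 -143 -145.5 -148 -150.5 -153 -155.5 -158 -160.5 -163 -165 -167 -169 -171; python3 - <<'E'
from h import *
im=grab('side')
s=im['pixels'][160:290,260:420]
cv2.imwrite('pics/s5.png',cv2.resize(s,(640,520),interpolation=cv2.INTER_CUBIC))
E
```

```text
[ 478.2 -306.7   59.1] [ 0.1  0.4 -0.3] r 123.6 phi -138.6 yaw 35.7 [-0.59  0.58  1.85  0.    0.72 -1.21]
-140.5 [4.0, 0.3, -0.9] 2.5
-143.0 [9.4, 0.0, -0.9] 5.0
-145.5 [14.8, 0.0, -0.9] 7.5
-148.0 [20.1, 0.3, -0.9] 10.0
-150.5 [25.5, 0.7, -0.9] 12.5
-153.0 [30.8, 1.4, -0.9] 15.0
-155.5 [36.1, 2.4, -0.9] 17.5
-158.0 [41.3, 3.5, -0.9] 20.0
-160.5 [46.5, 4.9, -0.8] 22.5
-163.0 [51.6, 6.5, -0.8] 25.0
-165.0 [55.7, 8.0, -0.8] 27.0
-167.0 [59.6, 9.5, -0.8] 29.0
-169.0 [63.6, 11.3, -0.8] 31.0
-171.0 [67.4, 13.1, -0.8] 33.0
```

View pics/s5.png

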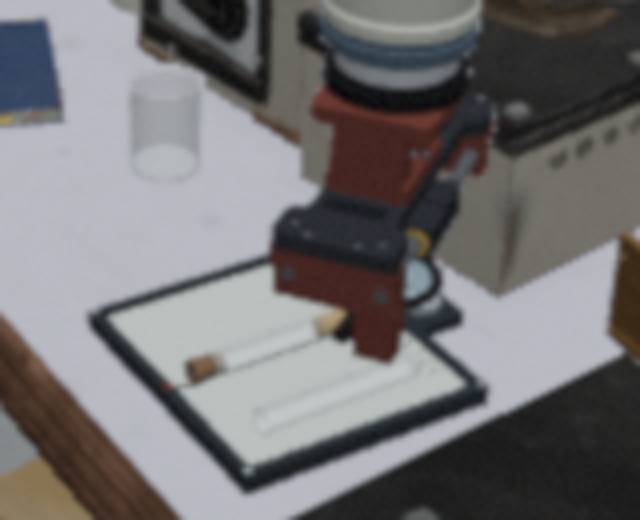

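Side crop: the fingers at (378,345) are pushing the handle at (345,322), and the lens is turning over the pad. I continue toward the stop.

>>> step_arm([
  {"slide":[4,0,0],"delta_rot":[0,0,2.5],"gripper":0},
  {"slide":[9.5,0,0],"delta_rot":[0,0,5],"gripper":0},
  {"slide":[15,0,0],"delta_rot":[0,0,7.5],"gripper":0},
  {"slide":[20,0.3,0],"delta_rot":[0,0,10],"gripper":0},
  {"slide":[25.5,0.7,0],"delta_rot":[0,0,12.5],"gripper":0},
  {"slide":[31,1.4,0],"delta_rot":[0,0,15],"gripper":0},
  {"slide":[36,2.4,0],"delta_rot":[0,0,17.5],"gripper":0},
  {"slide":[41,3.5,0],"delta_rot":[0,0,20],"gripper":0},
  {"slide":[46.5,5,0],"delta_rot":[0,0,22.5],"gripper":0},
  {"slide":[51.5,6.5,0],"delta_rot":[0,0,25],"gripper":0},
  {"slide":[54,7.3,0],"delta_rot":[0,0,26],"gripper":0},
  {"slide":[56,8,0],"delta_rot":[0,0,27],"gripper":0},
  {"slide":[58,8.8,0],"delta_rot":[0,0,28],"gripper":0},
  {"slide":[59.5,9.5,0],"delta_rot":[0,0,29],"gripper":0},
  {"slide":[61.5,10.4,0],"delta_rot":[0,0,30],"gripper":0},
  {"slide":[63.5,11.3,0],"delta_rot":[0,0,31],"gripper":0},
  {"slide":[65.5,12.2,0],"delta_rot":[0,0,32],"gripper":0},
  {"slide":[65.5,12.2,0],"delta_rot":[0,0,32],"gripper":0},
])

```text
clock: 17.65
position: [450.5, -246.4, 58.8]
tool_rot: [-0.0, 0.684, 0.729, -0.0]
ft_force: [-0.2, -0.0, 0.2]
opening: 0.6
```

```bash
python3 arc.py -170 -171 -172 -173 -174 -175 -176
```

```text
[ 450.5 -246.4   58.8] [-0.2 -0.   0.2] r 122.4 phi -169.9 yaw 3.7 [-0.52  0.52  1.97  0.    0.65 -0.59]
-170.0 [0.1, -0.6, -1.2] -0.0
-171.0 [2.2, -0.8, -1.2] 1.0
-172.0 [4.4, -1.0, -1.2] 2.0
-173.0 [6.5, -1.1, -1.2] 3.0
-174.0 [8.7, -1.2, -1.2] 4.0
-175.0 [10.8, -1.3, -1.2] 5.0
-176.0 [13.0, -1.3, -1.2] 6.0
```

>>> step_arm([
  {"slide":[1,-0.5,0],"delta_rot":[0,0,0.5],"gripper":0},
  {"slide":[2,-0.8,0],"delta_rot":[0,0,1],"gripper":0},
  {"slide":[3,-1,0],"delta_rot":[0,0,1.5],"gripper":0},
  {"slide":[4,-1,0],"delta_rot":[0,0,2],"gripper":0},
  {"slide":[4.5,-1,0],"delta_rot":[0,0,2],"gripper":0},
  {"slide":[4.5,-1,0],"delta_rot":[0,0,2],"gripper":0},
])

```text
clock: 18.25
position: [449.2, -242.2, 58.8]
tool_rot: [-0.0, 0.696, 0.718, -0.0]
ft_force: [-1.0, 0.1, 0.3]
opening: 0.6
```

>>> step_arm([
  {"slide":[0.5,0,0],"delta_rot":[0,0,0],"gripper":0},
  {"slide":[1,0,0],"delta_rot":[0,0,0],"gripper":0},
  {"slide":[1,0,0],"delta_rot":[0,0,0],"gripper":0},
])

```text
clock: 18.55
position: [449.2, -241.4, 58.8]
tool_rot: [0.0, 0.696, 0.718, -0.0]
ft_force: [-0.1, -0.5, -0.9]
opening: 0.7
```

>>> step_arm([
  {"slide":[0.5,0,0],"delta_rot":[0,0,0],"gripper":0},
  {"slide":[1,0,0],"delta_rot":[0,0,0],"gripper":0},
  {"slide":[1,0,0],"delta_rot":[0,0,0],"gripper":0},
])

```text
clock: 18.85
position: [449.3, -241.1, 58.8]
tool_rot: [0.001, 0.696, 0.718, -0.0]
ft_force: [-2.7, -6.7, -1.2]
opening: 0.6
```

At the stop: the reaction jumped to 6.7 N and motion ceased. I back off, lift, and swing clear to look.

>>> step_arm([
  {"slide":[-1,0,0],"delta_rot":[0,0,0],"gripper":0},
  {"slide":[-4,0,0],"delta_rot":[0,0,0],"gripper":0},
  {"slide":[-15,0,0],"delta_rot":[0,0,0],"gripper":0},
  {"slide":[-35,0,0],"delta_rot":[0,0,0],"gripper":0},
  {"slide":[-40,0,-40],"delta_rot":[0,0,0],"gripper":0},
  {"slide":[-40,0,-90],"delta_rot":[0,0,0],"gripper":0},
  {"slide":[-40,0,-140],"delta_rot":[0,0,0],"gripper":0},
  {"slide":[0,0,-170],"delta_rot":[0,0,0],"gripper":0},
  {"slide":[50,0,-170],"delta_rot":[0,0,0],"gripper":0},
  {"slide":[100,0,-170],"delta_rot":[0,0,0],"gripper":0},
  {"slide":[150,0,-170],"delta_rot":[0,0,0],"gripper":0},
  {"slide":[200,0,-170],"delta_rot":[0,0,0],"gripper":0},
  {"slide":[250,0,-170],"delta_rot":[0,0,0],"gripper":0},
  {"slide":[250,0,-170],"delta_rot":[0,0,0],"gripper":0},
  {"slide":[250,0,-170],"delta_rot":[0,0,0],"gripper":0},
])

```text
clock: 20.35
position: [442.0, 10.3, 229.0]
tool_rot: [0.0, 0.695, 0.719, 0.0]
ft_force: [-0.2, -0.4, 0.3]
opening: 0.6
```

```bash
python3 go.py; python3 - <<'E'
from h import *
s=grab('side')['pixels'][190:290,270:400]; t=grab('top')['pixels'][160:240,295:385]
a=cv2.resize(s,(416,320),interpolation=cv2.INTER_CUBIC);b=cv2.resize(t,(360,320),interpolation=cv2.INTER_CUBIC)
cv2.imwrite('pics/e.png',np.hstack([a,b]))
E
python3 off.py
```

```text
pos [442.   10.3 229. ] yaw_y 1.9 zax [ 0. -0. -1.] F [-0.21 -0.43  0.29] t 20.4 op 0.6
top F [nan nan] N [ 392.3 -223.6] yaw nan
  wax [ 510.  -223.4] stand x,y nan nan
  cork [ 415.7 -224.9] stand x,y nan nan
side F [ 547.5 -227.2] N [ 390.2 -226.4] yaw -0.29
  wax [ 509.2 -225.3] stand x,y 7.6 1.7
  cork [ 414.9 -226.4] stand x,y -86.7 0.1off.py:4: RuntimeWarning: invalid value encountered in scalar divide
  return (w*u).sum()/w.sum(),(w*v).sum()/w.sum()
```

View pics/e.png

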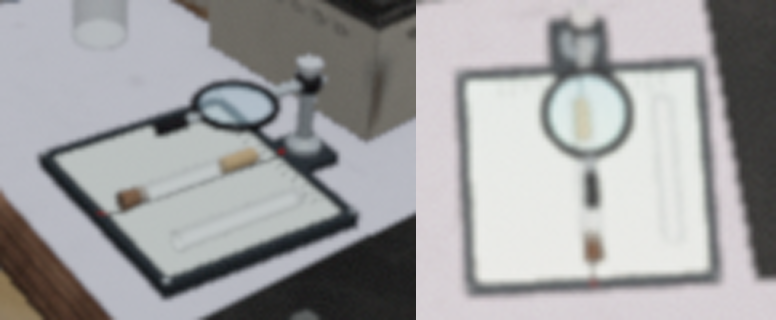

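Final picture: the lens ring (right panel, 588,115) stands over the wax with its handle along the line, the tube is unmoved on the line, and the blank tube is in place. I'm handing in.

```bash
python3 -c "
from cell import bot
print(bot.close_job())"
```

```text
the job is handed in; nothing more can be done
None
```

The job is done and handed in at about 20.5 s on the robot clock (limit 58 s). The sample tube lies along the black line, and the lens is at its stop over the wax.

- **Tube:** I rolled it onto the line in three strokes with two fingertips, pressing with about 4–6 N. A slight turn in each stroke took out its initial tilt of about 2°. It was never gripped or squeezed.
- **Lens:** I pushed it round by its handle with the closed fingers. At the stop the reaction rose to about 7 N and the motion ceased; then I withdrew the arm.

**Last checks:**
- **Position on the line:** the tube's middle is about 0.2–1 mm off the line and about 1° from parallel. I left that as it was.
- **Along the line:** I judged its place from the measurement at the start, which was within about 1 mm of the target. The wax and cork positions afterwards agree with that.
- **Camera disagreement:** the top and side views differ by about 1 mm on the tube's offset, and by 2–4 mm in absolute position, roughly the calibration error. In the last top view the lens hid the far red mark, so the offset from that view could not be recomputed. The side view was unchanged after the lens move.
- **Surroundings:** the final picture shows the empty tube where it was. I did not measure the beaker, tin or book; the arm did not go near them at low height.

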